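Lock the bayonet cap onto the wine filter

TASK

Close the little steel wine filter: fit the loose bayonet cap so that its two lugs go down through the two slots of the housing, press it in against the spring, turn it clockwise (seen from above) to the stop, then let the spring lift it so that the lugs sit locked in their notches, and let go. Press and turn gently, by feel, and leave the other things where they are.

Things in the scene. Friction and masses are not known exactly. Their poses are not given: they have to be found in the camera images.
- filter_cap: Loose steel bayonet cap standing upright, about 0.22 kg. Origin: centre of the stem's underside; z up the stem. Stem 32 mm in diameter, z = 0 to 30 mm (lowest 2 mm: 29 mm). Two lugs on it along +x and -x. Above, a knurled disc 54 mm wide (z = 30 to 35 mm), then a wooden bar grip on top. A half turn about z gives the same cap.
- cap_grip (a point): Middle of the cap's dark wooden bar grip, 60 mm above the cap's origin. The bar is 46 mm long along the cap's x (the lugs' direction), 14 mm thick along y and reaches from z = 35 to 76 mm: pinch it across its thickness.
- cap_lug (a point): Outer end of one lug, 23 mm from the cap's axis along its +x, 9 mm above the cap's origin; the other lug is opposite. Each lug is 9 mm wide (along y) and 6 mm tall (z = 6 to 12 mm over the cap's origin).
- filter_housing: Filter housing, fixed: round upright steel body 74 mm wide, 60 mm tall, on an 86 mm foot; brass hose stubs along its +y and -y reach 50 mm from the axis, 22 mm up. Origin: centre of its underside; z up along the bore; +x and -x point to the entry slots. More than 60 N of contact between cap and housing in all (about 1 N m of turning) damages it.
- keyhole (a point): Centre of the hole in the housing's flat top, 60 mm above its origin. Round hole 35 mm wide for the stem, with two entry slots 12 mm wide along the housing's +x and -x out to 25 mm from the axis. No chamfers: feel the way in; the stem enters first, and with its foot 6 mm down the lugs meet the slots (or the top, if off).
- spring_rest (a point): On the axis, 48 mm above the housing's origin: where the cap's foot meets the spring plate. Spring: about 2 N at touch plus 0.6 N per mm; hard stop at 32.5 mm above the origin (about 11.3 N). The lugs can turn only with the foot between 32.5 and 36 mm above the origin (spring about 9 N or more).
- turn_level (a point): On the axis, 34 mm above the housing's origin: the foot's level for turning. The cap turns only clockwise (from above). Hidden notches 12 mm wide, 6 mm high, closed above, ending at a hard stop: they lie 52 to 80 degrees on from the slots, where differs each time, so turn until the stop is felt. Locked, the foot is 42 mm above the housing's origin (spring 5.6 N).
- cork_0: Bystander: wine cork lying on its side, 24 x 44 x 24 mm, origin under its centre. Between cap and housing.
- cork_1: Bystander: a second wine cork lying on its side, 24 x 44 x 24 mm, origin under its centre. Between cap and housing, farther from the robot.
- coaster_stack: Bystander: round stack of dark felt coasters, 71 mm across, 13 mm tall, origin under its centre.
- pencil: Bystander: red pencil lying on the table, 8 x 128 x 8 mm, long side along its y, origin under its centre.
- card_block: Bystander: block of paper cards, 92 x 64 x 13 mm, origin under its centre.
- corkscrew: Bystander: folding corkscrew lying flat, 45 x 172 x 13 mm, long side along its y, origin under its centre.
Mind the look-alikes: they are no part of the job. Leave any orange look-alike of the filter_cap alone.

How it is judged:
By the outcome, as a careful person would: the job done as asked, in the order asked, and still so for the second after the job is handed in, with the robot touching nothing.
It also fails if it takes over 64 s, if anything falls off the work surface, if the arm or the gripper's body presses on something with over 40 N, if the wrist force passes 120 N, or if a joint passes its speed limit or range.

ROBOT

A 6-joint arm with a two-finger parallel gripper is mounted at the origin on the work surface; the furniture and walls round the work are solid. World frame = base frame: x ahead of the robot, y to its left, z up, the work surface at z = 0. Lengths are in mm, angles in rad, forces in N, time in s.
With the tool pointing down it reaches from about 375 to 750 mm from the base axis. Payload 9 kg.
Tool frame: the origin (TCP) lies midway between the tips of the shut fingers; the grasp point (between the pads) lies 19 mm behind it (bot.pinch_z is the z of the grasp point in the tool frame, in mm); z points along the fingers, x is the direction in which the jaws open and shut, and the axes are right-handed (so a half turn about z gives the same grasp; the last joint's range is limited). The gripper opens to 85 mm and grips with 20 to 120 N. Pads are 22 mm wide; open, the fingers measure 114 mm over their backs; the gripper's body (76 mm by 85 mm) begins 54 mm behind the grasp point. The pads swing forward as they close: fully open they stand 13 mm farther back than shut.
Start: joints at [0.969, 0.104, 0.097, 1.564, 0, 1.353], TCP at [224.675, 556.379, 231.331] pointing down, gripper open.
Joint ranges: [-2.99, 2.99], [-0.84, 1.86], [-1.1, 1.16], [-1.84, 2.11], [-1.51, 1.56], [-3.14, 3.14]. Speed limits (rad/s): [2.22, 2.22, 2.57, 3.14, 3.14, 3.14].

INTERFACE

Orientations are given as a unit quaternion [w, x, y, z].
In Python, from cell import bot, imaging gives the robot as it stands. The module is installed in compiled form; this text tells all that it offers. Calls block until the motion is done:
- bot.movep(position, orientation): joint-space move of the TCP to a pose.
- bot.movel(position, v=150, frame=None, until_force=None): straight line of the TCP; frame=None keeps the orientation; v is the mean speed in mm/s. With until_force (N) it stops when the force on the tool has changed by that much, and returns True; else False.
- bot.move_j(angles): joint-space move.
- bot.ungrasp() and bot.close_gripper(): open the fingers fully, or close them until they stop; the grip force is fixed at half the most.
- bot.pause(seconds).
- bot.inverse_kinematics(position, orientation): joint angles nearest the present ones, or None.
- bot.get_state(): the state.
- imaging.read_camera(name): name is "scene" or "side" or "wrist"; returns the picture (420x560x3 uint8, red, green, blue); there is no depth.
- imaging.camera_info(name): a dict with "intrinsics" (3x3 intrinsics, pixels), "eye" and "orientation" of the camera in the world; the wrist camera has in their place "tool_from_camera" (4x4, takes a point from camera to tool coordinates, whose origin is the TCP and whose axes are the tool frame's). Camera axes: x right, y up, looking along -z (the intrinsics and any distortion apply to the point x, -y, -z); pixel columns grow to the right and rows downward; lengths in mm; the calibration is good to about 2 mm. A picture is of the moment at which its call begins: read the wrist's pose just before it. camera_info takes no time and is no camera call.
A pose or a line that the arm cannot do raises bot.PlanningError and nothing moves.
- bot.close_job(): hands the job in, once; it reports no verdict.
The state is a dict: "time": time; "joint_positions": joint angles; "qd": joint speeds; "joint_torque": joint torques, N m; "ee_pos": TCP position; "tool_rot": TCP orientation; "ft_force": force on the tool from outside, world axes, zero at the start; "moment": the same for the moment, N m; "width": opening from 0.0 (shut) to 1.0 (fully open).
Only numpy, scipy, OpenCV 4.12 (cv2) and the standard library are available. Lean on these libraries where they do the work, as an engineer would, in place of code of your own. Each camera call takes 0.05 s, during which the arm holds its last target.

## Working session

There is one attempt and no reset: what is moved stays moved. The work goes in short steps, each a Python script; the robot and the scene stay as the last script left them, time stands still between calls to the robot, and variables do not carry over. Pictures are saved under pics/ and viewed, and the job is handed in when it is done.

```bash
ls; mkdir -p pics; python3 - <<'E'
from cell import bot, imaging
import cv2
for n in ("scene","side","wrist"):
    s=bot.get_state()
    im=imaging.read_camera(n); cv2.imwrite(f"pics/a_{n}.png",im[:,:,::-1])
    print(n,imaging.camera_info(n))
print(s)
print(bot.pinch_z)
E
```

```text
pics
scene {'intrinsics': array([[484.31541833,   0.        , 274.48294396],
       [  0.        , 484.31541833, 213.19787404],
       [  0.        ,   0.        ,   1.        ]]), 'eye': array([  33.92736219, -736.19226004,  532.01453567]), 'orientation': array([ 0.83268655,  0.47751923, -0.13211336, -0.24729449])}
side {'intrinsics': array([[421.23803947,   0.        , 278.99217891],
       [  0.        , 421.23803947, 210.85575941],
       [  0.        ,   0.        ,   1.        ]]), 'eye': array([321.76169707, 588.56370395, 618.48777877]), 'orientation': array([-0.10562499, -0.04426376,  0.43360266,  0.89379685])}
wrist {'intrinsics': array([[365.92971337,   0.        , 281.46496116],
       [  0.        , 365.92971337, 205.80415796],
       [  0.        ,   0.        ,   1.        ]]), 'tool_from_camera': array([[ 9.99999796e-01,  5.64291492e-04,  2.98550625e-04,
         2.77645044e-02],
       [ 6.26956801e-04, -9.56221007e-01, -2.92644824e-01,
        -7.54153295e+01],
       [ 1.20343395e-04,  2.92644951e-01, -9.56221166e-01,
        -1.43577135e+02],
       [ 0.00000000e+00,  0.00000000e+00,  0.00000000e+00,
         1.00000000e+00]])}
{'time': 0.1, 'joint_positions': array([ 9.69305203e-01,  1.04636213e-01,  9.65703969e-02,  1.56388767e+00,
       -1.42162905e-05,  1.35311799e+00]), 'qd': array([ 0.00010959, -0.00193261,  0.00128044,  0.00073485,  0.00057811,
        0.0003725 ]), 'joint_torque': array([ 5.85515401e-03, -5.58209145e+01,  5.04721320e+01,  1.30476529e-02,
       -2.68321010e-04, -4.78986306e-05]), 'ee_pos': array([224.49338585, 556.112629  , 230.61490891]), 'tool_rot': array([ 2.18967143e-04,  8.28992791e-01,  5.59258990e-01, -5.35589772e-04]), 'ft_force': array([-1.02686496,  0.41053732, -0.36180688]), 'moment': array([0.01600981, 0.02985002, 0.02361117]), 'width': 0.9997712186675418}
-18.700000000000003
```

View pics/a_scene.png

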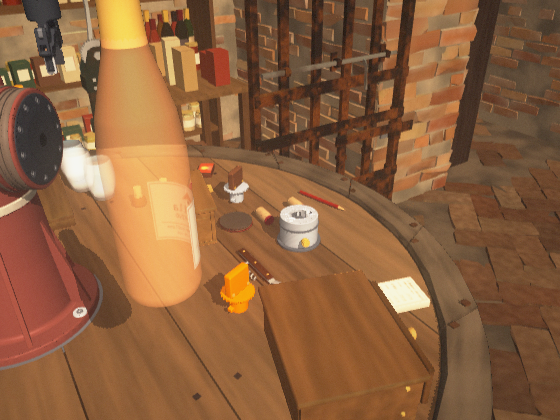

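View pics/a_side.png

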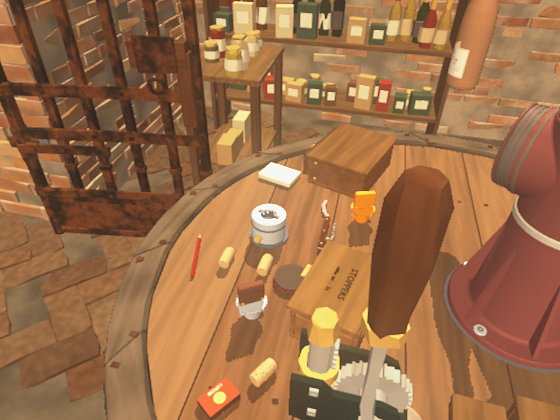

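View pics/a_wrist.png

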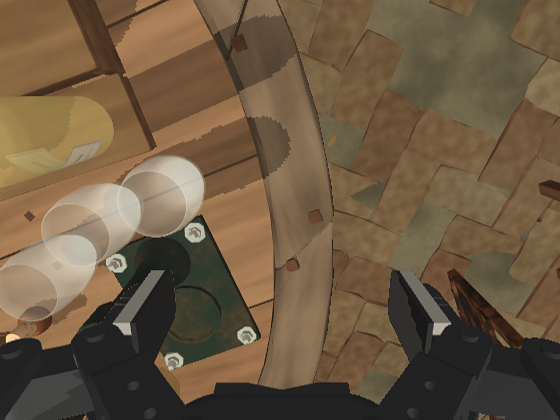

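```bash
cat > h.py <<'E'
import numpy as np, cv2
from cell import bot, imaging
from scipy.spatial.transform import Rotation as R
def rot(q): return R.from_quat([q[1],q[2],q[3],q[0]]).as_matrix()
def cam(n,st=None):
    i=imaging.camera_info(n); K=i['intrinsics']
    if n=='wrist':
        T=np.array(i['tool_from_camera']); Rt=rot(st['tool_rot']); 
        return K, Rt@T[:3,:3], Rt@T[:3,3]+st['ee_pos'], i
    return K, rot(i['orientation']), np.array(i['eye']), i
def proj(c,P):
    K,Rm,e,_=c; p=(np.atleast_2d(P)-e)@Rm; 
    return np.c_[K[0,2]+K[0,0]*p[:,0]/-p[:,2], K[1,2]+K[1,1]*-p[:,1]/-p[:,2]]
def ray(c,uv):
    K,Rm,e,_=c; d=np.array([(uv[0]-K[0,2])/K[0,0],-(uv[1]-K[1,2])/K[1,1],-1]); d=Rm@d; return e,d/np.linalg.norm(d)
def atz(c,uv,z):
    e,d=ray(c,uv); return e+d*(z-e[2])/d[2]
def tri(c1,u1,c2,u2):
    e1,d1=ray(c1,u1); e2,d2=ray(c2,u2)
    s=np.linalg.lstsq(np.c_[d1,-d2],e2-e1,rcond=None)[0]; a=e1+s[0]*d1;b=e2+s[1]*d2
    return (a+b)/2, np.linalg.norm(a-b)
E
python3 - <<'E'
from h import *
print({k:v for k,v in imaging.camera_info('wrist').items()}.keys())
a=cam('scene');b=cam('side')
for n,u,v,z in [("cap disc",(236,187),(252,298),33),("hous top",(299,213),(269,214),60)]:
    print(n,tri(a,u,b,v),atz(a,u,z),atz(b,v,z))
im=cv2.imread("pics/a_scene.png")[140:280,180:360]; cv2.imwrite("pics/b1.png",cv2.resize(im,None,fx=4,fy=4,interpolation=cv2.INTER_CUBIC))
im=cv2.imread("pics/a_side.png")[170:330,170:370]; cv2.imwrite("pics/b2.png",cv2.resize(im,None,fx=3.7,fy=3.7,interpolation=cv2.INTER_CUBIC))
E
```

```text
dict_keys(['intrinsics', 'tool_from_camera'])
cap disc (array([471.40667868, 121.91499883,  34.74408934]), np.float64(1.8612516487356192)) [471.78047914 124.47807993  33.        ] [472.78035335 120.01575582  33.        ]
hous top (array([494.51869798, -86.01846703,  60.32433262]), np.float64(2.0171550095624537)) [496.1818985  -85.07143747  60.        ] [493.62194199 -85.56543811  60.        ]
```

View pics/b1.png

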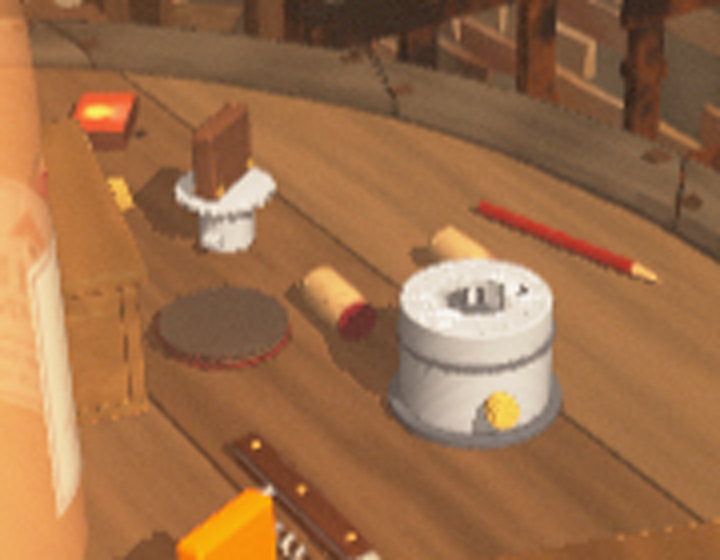

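View pics/b2.png

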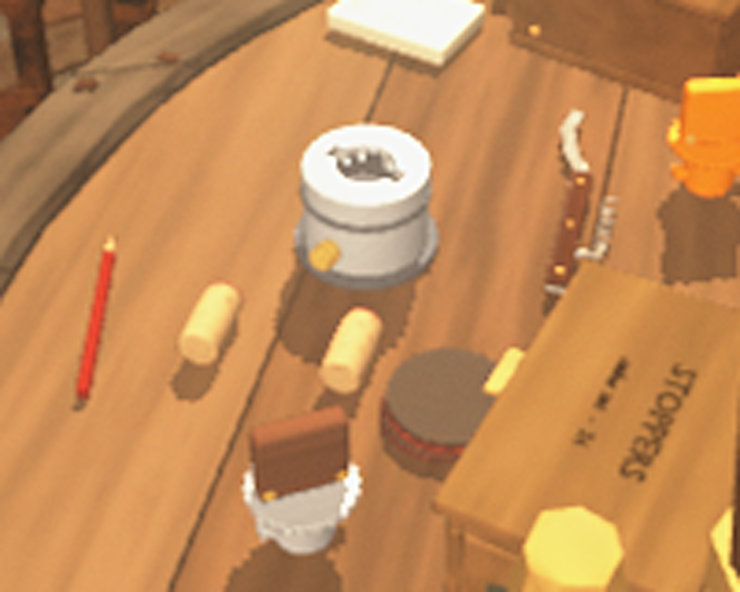

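```bash
python3 - <<'E'
from h import *
s=bot.get_state(); w=cam('wrist',s);a=cam('scene');b=cam('side')
for uv in [(200,215),(260,340),(110,262),(175,368),(165,255),(195,312)]: print('green',uv,atz(w,uv,10).round())
for uv,z in [((160,200),0),((75,230),0),((10,310),0),((60,130),0),((330,200),0)]: print('w',uv,atz(w,uv,z).round())
print('gl',proj(a,[[224,556,231],[224,556,300]]),proj(b,[[224,556,231],[224,500,100]]))
for uv in [(340,420),(400,230),(320,320),(375,390),(420,180),(385,320)]:
  print('side',uv,[atz(b,uv,z).round() for z in (0,200,400)])
for uv in [(160,300),(125,20),(205,240)]:
  print('scene',uv,[atz(a,uv,z).round() for z in (0,300)])
for uv in [(260,248),(375,272),(290,328),(375,345)]: print('box',[atz(b,uv,z).round() for z in (0,60,100)])
print('box sc',[atz(a,uv,0).round() for uv in [(200,244),(215,242)]])
E
```

```text
green (200, 215) [235. 459.  10.]
green (260, 340) [401. 457.  10.]
green (110, 262) [247. 345.  10.]
green (175, 368) [399. 347.  10.]
green (165, 255) [262. 404.  10.]
green (195, 312) [338. 403.  10.]
w (160, 200) [206. 424.   0.]
w (75, 230) [202. 322.   0.]
w (10, 310) [260. 198.   0.]
w (60, 130) [103. 364.   0.]
w (330, 200) [274. 592.   0.]
gl [[57.4592803  73.98066087]
 [50.34889078 44.66967518]] [[444.70462415 717.81268663]
 [402.04637828 627.0413911 ]]
side (340, 420) [array([294., 282.,   0.]), array([303., 381., 200.]), array([312., 480., 400.])]
side (400, 230) [array([ 212., -174.,    0.]), array([247.,  73., 200.]), array([283., 319., 400.])]
side (320, 320) [array([350., 113.,   0.]), array([341., 267., 200.]), array([332., 421., 400.])]
side (375, 390) [array([247., 223.,   0.]), array([271., 341., 200.]), array([295., 460., 400.])]
side (420, 180) [array([ 162., -393.,    0.]), array([214., -75., 200.]), array([265., 242., 400.])]
side (385, 320) [array([236.,  86.,   0.]), array([264., 248., 200.]), array([292., 411., 400.])]
scene (160, 300) [array([ 200., -106.,    0.]), array([ 106., -461.,  300.])]
scene (125, 20) [array([1060., 2786.,    0.]), array([481., 800., 300.])]
scene (205, 240) [array([341.,  16.,   0.]), array([ 168., -408.,  300.])]
box [array([502., -41.,   0.]), array([485.,  20.,  60.]), array([473.,  61., 100.])]
box [array([260., -29.,   0.]), array([266.,  31.,  60.]), array([270.,  71., 100.])]
box [array([398., 142.,   0.]), array([391., 186.,  60.]), array([386., 215., 100.])]
box [array([251., 142.,   0.]), array([258., 185.,  60.]), array([262., 214., 100.])]
box sc [array([326.,   9.,   0.]), array([354.,  -1.,   0.])]
```

```bash
python3 - <<'E'
import cv2
im=cv2.imread("pics/a_scene.png")[0:210,0:240]; cv2.imwrite("pics/c1.png",cv2.resize(im,None,fx=2.8,fy=2.8,interpolation=cv2.INTER_CUBIC))
im=cv2.imread("pics/a_side.png")[150:420,260:480]; cv2.imwrite("pics/c2.png",cv2.resize(im,None,fx=2.2,fy=2.2,interpolation=cv2.INTER_CUBIC))
E
```

```text
(no output)
```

View pics/c1.png

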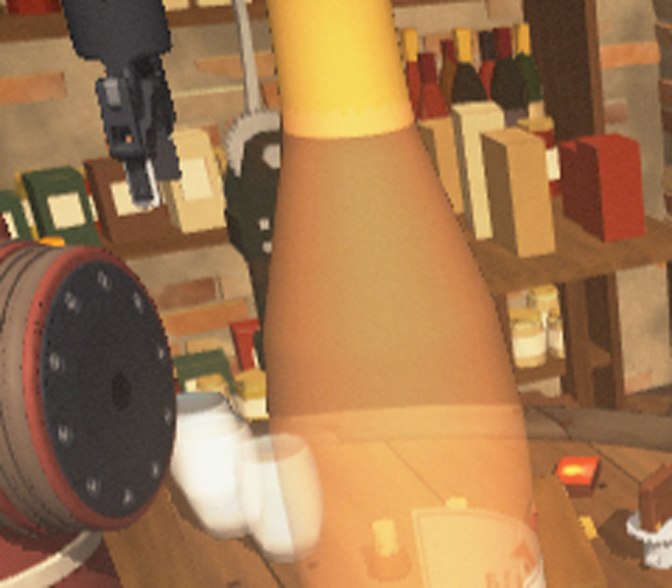

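View pics/c2.png

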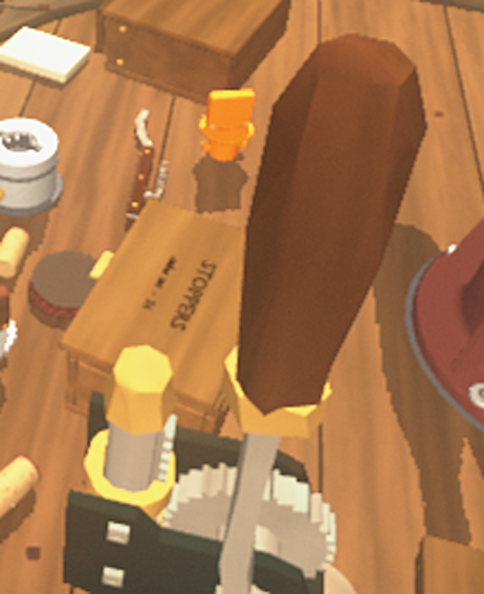

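```bash
python3 - <<'E'
from h import *
s=bot.get_state(); w=cam('wrist',s);a=cam('scene');b=cam('side')
print('wcam',w[2], 'axis',-w[1][:,2])
for z in (0,50,100,200,300,400):
  P=[[318,402,z]]; print(z,proj(w,P),proj(a,P),proj(b,P))
# green head tri: scene (95,80)?; gear centre scene (92,50), side (373,395)
print(tri(a,(95,50),b,(372,395)))
print(tri(a,(88,20),b,(380,345)))
print(tri(a,(68,165),b,(470,415)))
for uv in [(75,190),(100,195)]: print(atz(a,uv,0))
E
```

```text
wcam [154.6945545  584.52063138 374.29501416] axis [ 0.27069377 -0.11067959 -0.95628182]
0 [[188.29918962 293.08304574]] [[131.15633865 172.59676221]] [[309.70933567 510.12179985]]
50 [[176.35017318 318.51227273]] [[127.80630522 154.45572151]] [[312.16534411 495.47902947]]
100 [[160.90367801 351.38463792]] [[124.31178813 135.5322755 ]] [[314.94976055 478.87828411]]
200 [[110.83413407 457.93983475]] [[116.85022914  95.12657561]] [[321.80796807 437.98951666]]
300 [[ -9.93184983 714.94723232]] [[108.68429246  50.90654237]] [[331.16984364 382.17383131]]
400 [[-710.65417151 2206.18519925]] [[99.70929626  2.30530461]] [[344.7125018  301.43223832]]
(array([287.95973826, 407.36501304, 304.65963342]), np.float64(4.435909054259235))
(array([288.79445485, 406.46858129, 367.09111771]), np.float64(1.7893351380831801))
(array([153.98743803, 291.12029389, 107.22833848]), np.float64(17.34873949549903))
[175.53011935 384.78809003   0.        ]
[218.42692242 325.3570757    0.        ]
```

```bash
python3 - <<'E'
from h import *
from scipy.optimize import least_squares
D=[];Q=[]
q0=[0,0.829,0.559,0]
def down(yaw): # tool z down, tool x at yaw
    x=np.array([np.cos(yaw),np.sin(yaw),0]);z=np.array([0,0,-1]);y=np.cross(z,x)
    q=R.from_matrix(np.c_[x,y,z]).as_quat();return [q[3],q[0],q[1],q[2]]
for r in (380,450,550,650,740):
  for z in (50,150,300,450,550,620):
    for tilt in (0,0.5,-0.4):
      # tool z tilted in plane
      zt=np.array([np.sin(tilt),0,-np.cos(tilt)]);x=np.array([0,1.,0]);y=np.cross(zt,x)
      q=R.from_matrix(np.c_[x,y,zt]).as_quat()
      try: s=bot.inverse_kinematics([r,0,z],[q[3],*q[:3]])
      except Exception as e: s=None
      if s is not None: Q.append(s);D.append((r,z,tilt))
Q=np.array(Q);D=np.array(D);print(len(Q));print(Q[:3].round(3),Q[:,[0,4,5]].std(0))
def f(p):
    r0,h,L1,L2,a,t,b,e=p
    q2,q3,q4=Q[:,1],Q[:,2],Q[:,3]; A=q2+e; B=q2-q3; C=B+q4
    r=r0+L1*np.sin(A)+L2*np.cos(B)+a*np.sin(B)+t*np.cos(C)+b*np.sin(C)
    z=h+L1*np.cos(A)-L2*np.sin(B)+a*np.cos(B)-t*np.sin(C)+b*np.cos(C)
    return np.r_[r-D[:,0],z-D[:,1]]
s=least_squares(f,[0,300,300,350,0,250,0,0]);print(s.x.round(1),s.x[-1],np.abs(s.fun).max())
for i in range(len(D)):
    if D[i,2]==0: print(D[i],Q[i].round(2))
E
```

```text
52
[[-0.348 -0.594 -0.829  1.336  0.    -0.348]
 [-0.263  0.029 -0.377  1.553 -0.101 -0.243]
 [-0.348 -0.616 -0.661  1.526  0.    -0.348]] [0.09128245 0.10074255 0.08166643]
[ 17.4 325.1 322.2 548.6  32.7 444.1   3.1  -0. ] -0.0024559588183743247 21.526237135069266
[380.  50.   0.] [-0.35 -0.59 -0.83  1.34  0.   -0.35]
[380. 150.   0.] [-0.35 -0.62 -0.66  1.53  0.   -0.35]
[380. 300.   0.] [-0.35 -0.54 -0.33  1.77  0.   -0.35]
[380. 450.   0.] [-0.35 -0.36  0.09  2.02  0.   -0.35]
[450.  50.   0.] [-0.29 -0.32 -0.63  1.26  0.   -0.29]
[450. 150.   0.] [-0.29 -0.37 -0.48  1.45  0.   -0.29]
[450. 300.   0.] [-0.29 -0.32 -0.18  1.72  0.   -0.29]
[450. 450.   0.] [-0.29 -0.16  0.25  1.98  0.   -0.29]
[550.  50.   0.] [-0.24  0.   -0.34  1.23  0.   -0.24]
[550. 150.   0.] [-0.24 -0.05 -0.21  1.41  0.   -0.24]
[550. 300.   0.] [-0.24 -0.02  0.09  1.69  0.   -0.24]
[550. 450.   0.] [-0.24  0.14  0.56  1.98  0.   -0.24]
[650.  50.   0.] [-0.2   0.3  -0.01  1.26  0.   -0.2 ]
[650. 150.   0.] [-0.2   0.26  0.12  1.43  0.   -0.2 ]
[650. 300.   0.] [-0.2   0.3   0.44  1.71  0.   -0.2 ]
[650. 450.   0.] [-0.2   0.56  1.08  2.09  0.   -0.2 ]
[740.  50.   0.] [-0.18  0.57  0.33  1.33  0.   -0.18]
[740. 150.   0.] [-0.18  0.55  0.48  1.5   0.   -0.18]
[740. 300.   0.] [-0.18  0.66  0.9   1.82  0.   -0.18]
```

```bash
python3 - <<'E'
from h import *
a=cam('scene');b=cam('side')
print(proj(b,[[200,-106,0],[200,-106,300]]))
print(tri(a,(175,215),b,(459,60)), tri(a,(155,300),b,(462,88)))
s=bot.get_state(); 
for uv in [(350,185),(250,155),(440,290)]: print(atz(a,uv,0).round())
for uv in [(130,330),(200,170)]: print(atz(b,uv,0).round())
for p,yaw in [((262,650,231),68),((560,420,231),60),((640,260,260),75),((430,20,330),90)]:
    x=np.array([np.cos(np.radians(yaw)),np.sin(np.radians(yaw)),0]);z=np.array([0,0,-1.]);y=np.cross(z,x)
    q=R.from_matrix(np.c_[x,y,z]).as_quat(); print(p,bot.inverse_kinematics(p,[q[3],*q[:3]]))
E
```

```text
[[405.49800149 251.16253694]
 [440.93406787 121.83659047]]
(array([ 150.77832375, -383.48804328,  317.97793739]), np.float64(3.3333892565007828)) (array([ 120.61745258, -401.11618574,  250.96445402]), np.float64(5.418486455247062))
[731.  37.   0.]
[623. 325.   0.]
[ 605. -345.    0.]
[667. 212.   0.]
[ 738. -296.    0.]
(262, 650, 231) [1.00164256 0.431077   0.47648036 1.61619968 0.         1.38561499]
(560, 420, 231) [0.45728388 0.42819642 0.47286153 1.61546144 0.         0.98088265]
(640, 260, 260) [0.19715482 0.41096181 0.50440567 1.66424019 0.         0.45895421]
(430, 20, 330) [-0.25933625 -0.3583255  -0.14690539  1.78221644  0.         -0.25933625]
```

```bash
cat >> h.py <<'E'
def dn(deg):
    t=np.radians(deg); x=np.array([np.cos(t),np.sin(t),0]);z=np.array([0,0,-1.]);y=np.cross(z,x)
    q=R.from_matrix(np.c_[x,y,z]).as_quat(); return [q[3],*q[:3]]
def yawof(s): 
    m=rot(s['tool_rot']); return np.degrees(np.arctan2(m[1,0],m[0,0]))
def st():
    s=bot.get_state(); print('t%.2f'%s['time'],s['ee_pos'].round(2),'yaw %.2f'%yawof(s),'F',s['ft_force'].round(1),'M',s['moment'].round(2),'w %.3f'%s['width'],flush=True); return s
E
python3 - <<'E'
from h import *
for p,yaw in [((262,650,231),68),((560,420,231),60),((640,260,260),75),((430,20,330),90)]:
    bot.movep(p,dn(yaw)); s=st()
bot.pause(0.2)
s=st(); im=imaging.read_camera('wrist'); cv2.imwrite('pics/d1.png',im[:,:,::-1]); np.save('d1.npy',np.r_[s['ee_pos'],s['tool_rot']])
E
```

```text
t0.67 [261.92 649.94 229.89] yaw 68.01 F [ 0.3 -0.5  2.1] M [-0.03  0.01  0.01] w 0.996
t2.08 [559.09 421.02 231.26] yaw 60.08 F [ 0.6 -0.8 -0.5] M [0.01 0.03 0.  ] w 1.000
t2.83 [639.54 261.1  259.92] yaw 75.02 F [-0.1  1.3 -0.3] M [ 0.01  0.02 -0.05] w 1.004
t4.07 [430.46  20.58 329.9 ] yaw 90.03 F [ 0.3 -0.3 -0.1] M [ 0.02 -0.   -0.01] w 0.999
t4.27 [430.36  20.42 329.71] yaw 90.04 F [ 0.8  0.7 -0.1] M [-0.01 -0.   -0.02] w 0.996
```

View pics/d1.png

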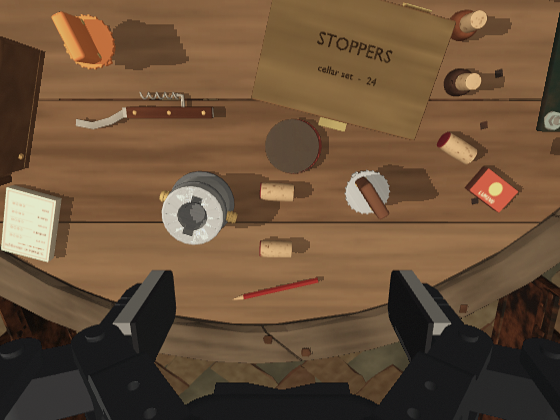

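```bash
python3 - <<'E'
from h import *
im=cv2.imread("pics/d1.png")
cv2.imwrite("pics/d2.png",cv2.resize(im[160:260,150:250],None,fx=6,fy=6,interpolation=cv2.INTER_CUBIC))
cv2.imwrite("pics/d3.png",cv2.resize(im[150:250,320:420],None,fx=6,fy=6,interpolation=cv2.INTER_CUBIC))
E
```

```text
(no output)
```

View pics/d2.png

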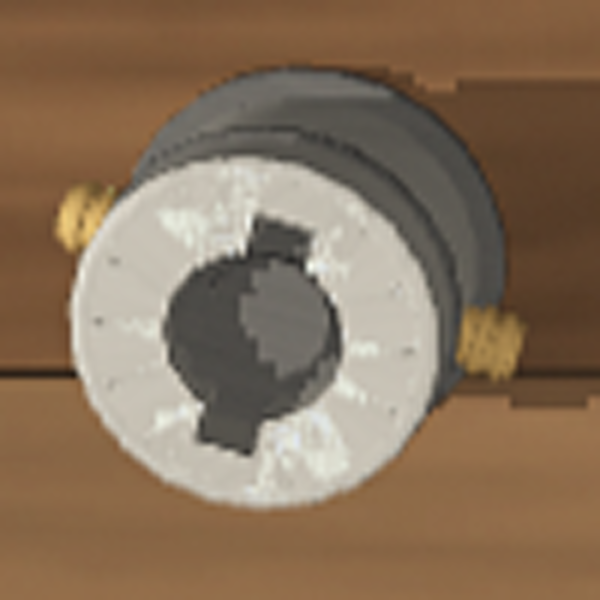

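View pics/d3.png

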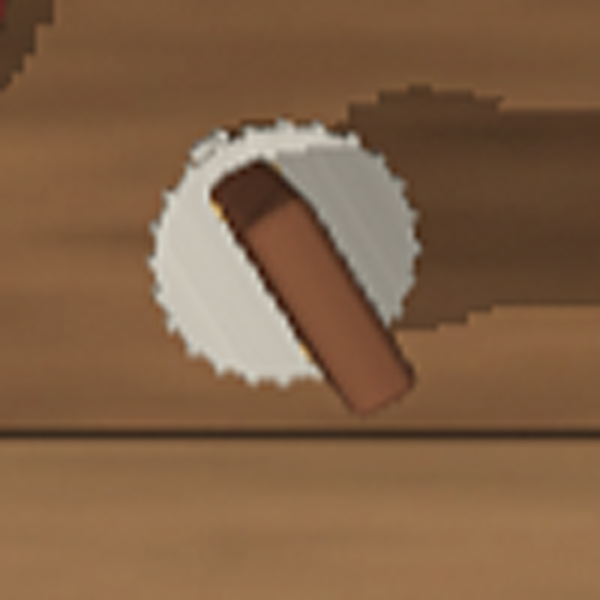

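```bash
python3 - <<'E'
from h import *
d=np.load('d1.npy'); w=cam('wrist',dict(ee_pos=d[:3],tool_rot=d[3:]))
f=lambda u,v,ox,oy:((u+.5)/6-.5+ox,(v+.5)/6-.5+oy)
H=lambda u,v:f(u,v,150,160); C=lambda u,v:f(u,v,320,150)
print('H circ',atz(w,H(255,331),60), 'L/R',atz(w,H(72,331),60),atz(w,H(438,331),60))
s1=atz(w,H(284,224),60);s2=atz(w,H(226,446),60);print('slots',s1,s2,(s1+s2)/2,np.linalg.norm(s1-s2),'yaw',np.degrees(np.arctan2(*(s2-s1)[[1,0]])))
print('hole c',atz(w,H(254,335),60))
print('disc',atz(w,C(285,253),34),atz(w,C(152,253),34),atz(w,C(418,253),34))
e1=atz(w,C(283,217),76);e2=atz(w,C(388,396),76);print('bar',e1,e2,(e1+e2)/2,np.linalg.norm(e1-e2),'yaw',np.degrees(np.arctan2(*(e2-e1)[[1,0]])))
for nm,p in (('cork0',(277,190)),('cork1',(276,249)),('coaster',(292,146))): print(nm,atz(w,p,18))
# overlay check
def draw(P): return proj(w,P)
im=cv2.imread('pics/d1.png')
E
```

```text
H circ [492.39763583 -85.59475936  60.        ] L/R [ 492.39911448 -121.87880069   60.        ] [492.39615709 -49.30856433  60.        ]
slots [470.37641511 -78.36282926  60.        ] [516.81294452 -93.17598201  60.        ] [493.59467981 -85.76940564  60.        ] 48.741981471377905 yaw -17.69257074115411
hole c [493.2336588  -85.85262861  60.        ]
disc [470.96111371 126.9946542   34.        ] [470.96287093  99.48750051  34.        ] [470.95935642 154.50297221  34.        ]
bar [452.96136496 115.97618503  76.        ] [488.07909544 138.40573487  76.        ] [470.5202302  127.19095995  76.        ] 41.66940964020452 yaw 32.566203410633506
cork0 [472.86554827  15.02752996  18.        ]
cork1 [555.03687331  13.39779381  18.        ]
coaster [416.59776818  33.80735121  18.        ]
```

```bash
python3 - <<'E'
from h import *
bot.movep((493,-86,190),dn(72.3)); bot.pause(0.3); s=st(); im=imaging.read_camera('wrist'); cv2.imwrite('pics/e1.png',im[:,:,::-1]); np.save('e1.npy',np.r_[s['ee_pos'],s['tool_rot']])
bot.movep((471,127,190),dn(122.6)); bot.pause(0.3); s=st(); im=imaging.read_camera('wrist'); cv2.imwrite('pics/e2.png',im[:,:,::-1]); np.save('e2.npy',np.r_[s['ee_pos'],s['tool_rot']])
for n in ('e1','e2'):
  im=cv2.imread(f'pics/{n}.png')[130:290,190:370]; cv2.imwrite(f'pics/{n}z.png',cv2.resize(im,None,fx=4,fy=4,interpolation=cv2.INTER_CUBIC)[:600])
E
```

```text
t5.39 [493.45 -85.63 191.18] yaw 72.37 F [ 0.7 -0.1 -0.8] M [-0.03  0.05 -0.04] w 0.998
t6.61 [471.27 126.1  189.93] yaw 122.47 F [-0.6 -0.  -0.5] M [0.01 0.01 0.03] w 1.002
```

View pics/e1z.png

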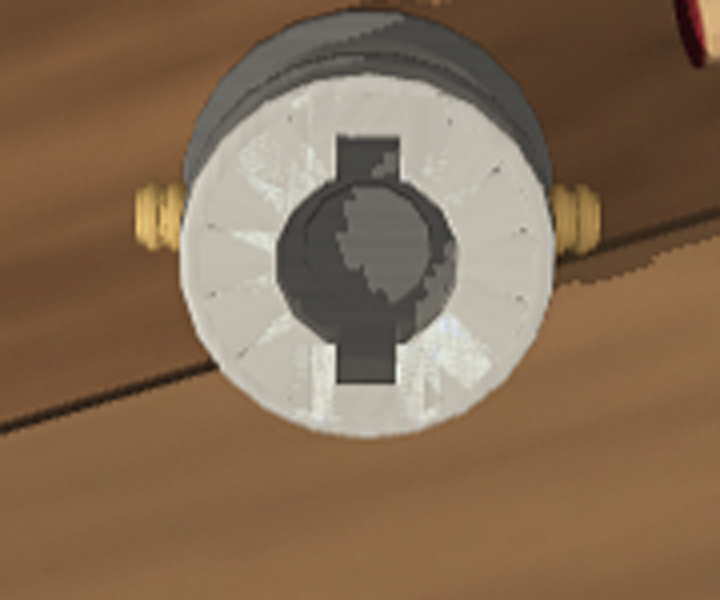

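View pics/e2z.png

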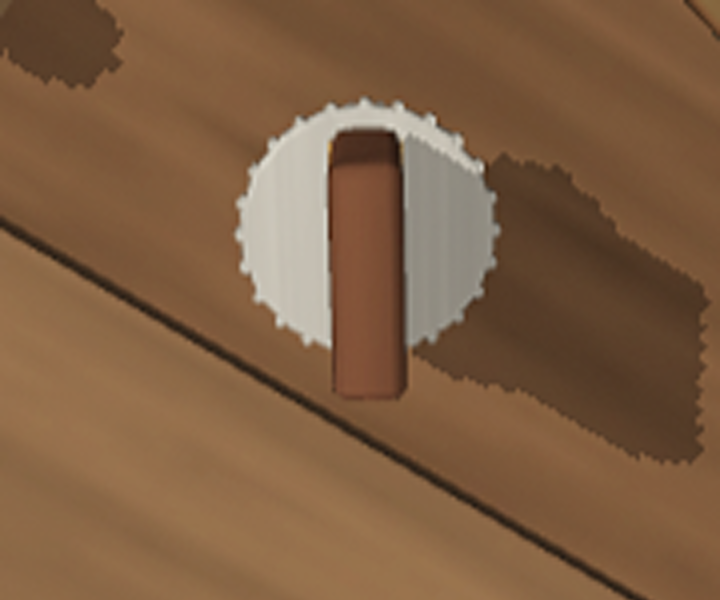

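```bash
python3 - <<'E'
from h import *
f=lambda u,v:((u+.5)/4-.5+190,(v+.5)/4-.5+130)
def W(p,yaw): return cam('wrist',dict(ee_pos=np.array(p,float),tool_rot=dn(yaw)))
w1=W((493,-86,190),72.3); w2=W((471,127,190),122.6)
def tl(P,p,yaw): return (P-np.array(p))@rot(dn(yaw))
A=lambda u,v,z:tl(atz(w1,f(u,v),z),(493,-86,190),72.3)[:2].round(2)
B=lambda u,v,z:tl(atz(w2,f(u,v),z),(471,127,190),122.6)[:2].round(2)
t=A(368,135,60);b=A(367,383,60);print('slot',t,b,(t+b)/2,'ang',np.degrees(np.arctan2(*(b-t))))
L=A(181,250,60);Rr=A(554,250,60);T=A(367,75,60);Bo=A(367,437,60);print('top circle',L,Rr,(L+Rr)/2,T,Bo,(T+Bo)/2)
print('hole',A(277,262,60),A(456,262,60))
t=B(366,160,76);b=B(371,397,76);print('bar',t,b,(t+b)/2,'ang',np.degrees(np.arctan2(*(b-t))))
print('disc',B(238,228,35),B(498,228,35),B(366,100,35))
print(B(330,165,76),B(335,395,76))
E
```

```text
slot [  0.72 -24.87] [ 0.49 24.9 ] [0.605 0.015] ang -0.2647766823208722
top circle [-35.43  -2.45] [36.65 -2.4 ] [ 0.61  -2.425] [  0.54 -36.17] [ 0.49 36.45] [0.515 0.14 ]
hole [-16.93  -0.03] [ 1.775e+01 -1.000e-02]
bar [  0.35 -23.3 ] [ 1.25 21.85] [ 0.8   -0.725] ang 1.1419573267890228
disc [-26.57  -0.58] [28.02 -0.54] [  0.33 -27.51]
[ -6.09 -22.4 ] [-5.51 21.44]
```

```bash
python3 - <<'E'
from h import *
bot.movep((470.1,127.3,150),dn(123.74))
bot.movel((470.1,127.3,43),v=100); st()
bot.close_gripper(); bot.pause(0.2); st()
bot.movel((470.1,127.3,100),v=80); bot.pause(0.2); s=st()
im=imaging.read_camera('wrist'); cv2.imwrite('pics/f1.png',im[:,:,::-1])
im=im[:,:,::-1][160:340,190:370]; cv2.imwrite(f'pics/f1z.png',cv2.resize(im,None,fx=3.3,fy=3.3,interpolation=cv2.INTER_CUBIC))
E
```

```text
t8.16 [470.69 127.29  43.74] yaw 123.74 F [-0.2 -0.2  0.1] M [-0.02  0.04  0.01] w 1.001
t9.01 [470.09 127.29  42.96] yaw 123.74 F [-0.3  0.6 -0.1] M [-0.05 -0.06 -0.04] w 0.155
t10.07 [469.71 127.3   99.41] yaw 123.74 F [-0.5 -0.5 -2.3] M [ 0.03  0.03 -0.  ] w 0.151
```

View pics/f1.png

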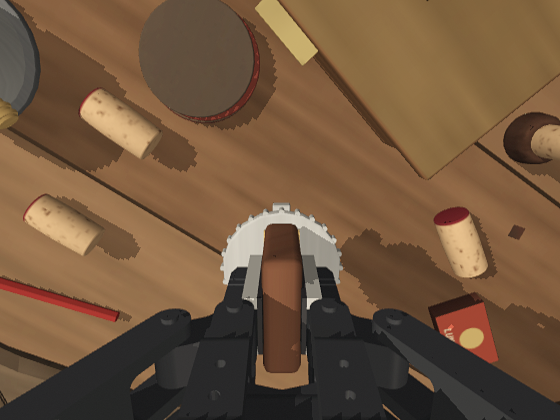

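View pics/f1z.png

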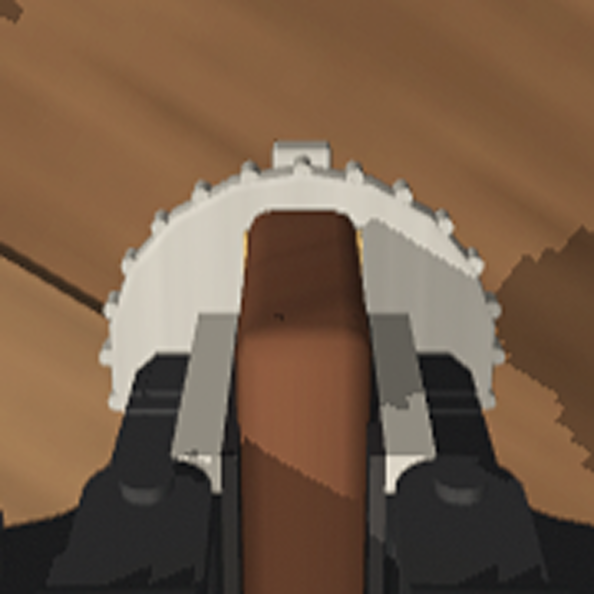

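```bash
python3 - <<'E'
from h import *
f=lambda u,v:((u+.5)/3.3-.5+190,(v+.5)/3.3-.5+160)
p=(470.1,127.3,100); w=cam('wrist',dict(ee_pos=np.array(p,float),tool_rot=dn(123.74)))
B=lambda u,v,z:((atz(w,f(u,v),z)-np.array(p))@rot(dn(123.74)))[:2].round(2)
z0=57
print('disc',B(107,355,z0+32.5),B(498,355,z0+32.5),'front',B(302,172,z0+35),B(302,163,z0+32),'lug',B(274,143,z0+12),B(330,143,z0+12))
print('bar', B(240,330,z0+76),B(368,330,z0+76))
for s in range(12): pass
a=np.mean([bot.get_state()['ft_force'] for _ in range(20)],0); m=np.mean([bot.get_state()['moment'] for _ in range(20)],0);e=np.mean([bot.get_state()['ee_pos'] for _ in range(20)],0)
print(a,m,e,bot.get_state()['time'])
print(bot.inverse_kinematics((493,-85.5,60),dn(72)),bot.inverse_kinematics((493,-85.5,60),dn(-10)))
E
```

```text
disc [-27.01   1.86] [27.99  1.9 ] front [  0.44 -25.99] [  0.44 -26.28] lug [ -3.8  -23.13] [  4.65 -23.13]
bar [ -5.76 -22.62] [  7.07 -22.61]
[ 0.70371859  0.51534241 -1.45232579] [-0.09362607  0.04080642  0.03341362] [469.80098841 127.29952482  99.5359951 ] 10.125
[-0.43372115 -0.16167222 -0.47614429  1.25632426  0.         -0.11956189] [-0.43372115 -0.16167222 -0.47614429  1.25632426  0.          1.3116081 ]
```

```bash
cat >> h.py <<'E'
def avg(n=10,dt=0.02):
    F=[];M=[];P=[];Y=[]
    for _ in range(n):
        s=bot.get_state();F.append(s['ft_force']);M.append(s['moment']);P.append(s['ee_pos']);Y.append(yawof(s));bot.pause(dt)
    print('avg t%.2f'%s['time'],np.mean(P,0).round(2),'yaw %.2f'%np.mean(Y),'F',np.mean(F,0).round(2),'M',np.mean(M,0).round(3),'w %.3f'%s['width'],flush=True)
    return np.mean(P,0),np.mean(F,0),np.mean(M,0),np.mean(Y)
E
python3 - <<'E'
from h import *
X,Y=492.9,-85.85
bot.movel((470.1,127.3,150),v=120)
bot.movep((X,Y,150),dn(72.04))
bot.movel((X,Y,112),v=60); avg()
print(bot.movel((X,Y,93),v=15,until_force=5)); avg()
E
```

```text
avg t12.49 [493.16 -86.01 112.44] yaw 72.04 F [-0.03 -0.21 -1.93] M [ 0.004 -0.017  0.009] w 0.153
False
avg t14.07 [492.96 -85.88  93.1 ] yaw 72.04 F [-0.22  0.07 -2.03] M [0.009 0.002 0.009] w 0.157
```

```bash
python3 - <<'E'
from h import *
X,Y=492.9,-85.85
print(bot.movel((X,Y,84),v=20,until_force=15)); avg(6)
print(bot.movel((X,Y,77.2),v=15,until_force=18)); avg()
s=bot.get_state(); im=imaging.read_camera('wrist'); cv2.imwrite('pics/g1.png',im[:,:,::-1])
E
```

```text
False
avg t14.78 [493.14 -85.98  84.36] yaw 72.04 F [-0.17 -0.32  3.6 ] M [-0.012 -0.009 -0.018] w 0.150
False
avg t15.54 [493.18 -86.    77.63] yaw 72.04 F [-0.55  0.31  7.62] M [ 0.049  0.167 -0.004] w 0.155
```

View pics/g1.png

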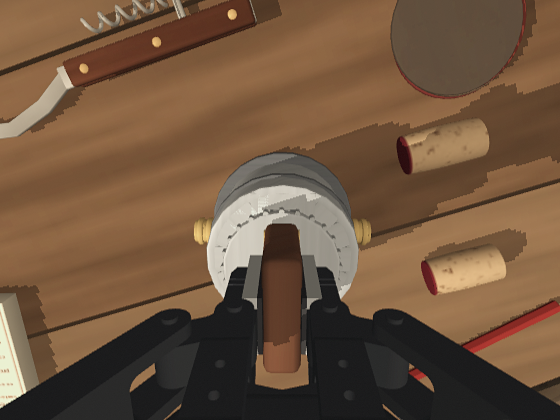

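```bash
python3 - <<'E'
from h import *
X,Y=492.9,-85.85
bot.movel((X,Y,76.6),v=10,until_force=12); avg()
for a in (2,6,12,20):
    try: bot.movel((X,Y,76.6),frame=dn(72.04-a),v=20)
    except Exception as e: print('movel',repr(e)); bot.movep((X,Y,76.6),dn(72.04-a))
    p,F,M,y=avg(6,0.02)
    if abs(M[2])>0.35 or np.hypot(F[0],F[1])>12: print('STOP',a);break
E
```

```text
avg t16.01 [493.19 -86.    77.07] yaw 72.04 F [-0.82  0.03  7.93] M [ 0.068  0.204 -0.008] w 0.154
avg t16.36 [493.21 -85.97  77.08] yaw 70.03 F [-0.73  0.04  8.09] M [ 0.105  0.162 -0.018] w 0.156
avg t16.71 [493.24 -85.95  77.09] yaw 66.03 F [-0.58  0.56  7.63] M [ 0.142  0.138 -0.042] w 0.153
avg t17.07 [493.29 -85.93  77.12] yaw 60.03 F [-0.51  0.22  8.04] M [ 0.17   0.096 -0.03 ] w 0.156
avg t17.46 [493.33 -85.94  77.13] yaw 52.03 F [0.01 0.33 8.16] M [ 0.163  0.056 -0.048] w 0.152
```

```bash
python3 - <<'E'
from h import *
X,Y=492.9,-85.85
al=[28,36,43,48]+list(np.arange(50,84,1.5))
for a in al:
    bot.movel((X,Y,76.6),frame=dn(72.04-a),v=20)
    print(a,end=' '); p,F,M,y=avg(5,0.02)
    if abs(M[2])>0.25 or np.hypot(F[0],F[1])>10: print('STOP',a);break
E
```

```text
28 avg t17.83 [493.36 -85.94  77.15] yaw 44.03 F [0.07 0.81 7.81] M [ 0.182  0.029 -0.033] w 0.156
36 avg t18.21 [493.39 -85.94  77.16] yaw 36.03 F [-0.08  0.94  8.1 ] M [ 0.15   0.016 -0.042] w 0.154
43 avg t18.57 [493.39 -85.96  77.15] yaw 29.02 F [-0.18  0.53  7.96] M [ 0.13  -0.    -0.073] w 0.156
48 avg t18.90 [493.4  -85.95  77.17] yaw 24.02 F [-0.24  0.61  8.11] M [ 0.156 -0.008 -0.064] w 0.154
50.0 avg t19.23 [493.42 -85.95  77.17] yaw 22.04 F [-0.07  0.32  8.33] M [ 0.165 -0.026 -0.012] w 0.153
51.5 avg t19.57 [493.41 -85.94  77.17] yaw 20.54 F [0.01 0.4  7.72] M [ 0.13  -0.021 -0.027] w 0.153
53.0 avg t19.90 [493.43 -85.94  77.18] yaw 19.04 F [0.35 0.7  8.07] M [ 0.152 -0.069 -0.011] w 0.148
54.5 avg t20.23 [493.42 -85.95  77.18] yaw 17.54 F [-0.05  0.67  8.17] M [ 0.141 -0.063 -0.024] w 0.157
56.0 avg t20.57 [493.43 -85.94  77.18] yaw 16.04 F [0.15 0.69 7.98] M [ 0.132 -0.058 -0.033] w 0.154
57.5 avg t20.90 [493.42 -85.94  77.15] yaw 14.54 F [0.19 0.45 7.89] M [ 0.176 -0.02  -0.002] w 0.158
59.0 avg t21.23 [493.42 -85.93  77.18] yaw 13.04 F [0.25 0.63 7.61] M [ 0.168 -0.04
[... 652 characters left out ...]
5.95  77.18] yaw 2.54 F [-0.01  0.7   8.23] M [ 0.179 -0.07  -0.014] w 0.151
71.0 avg t23.90 [493.46 -85.95  77.2 ] yaw 1.04 F [0.17 0.52 7.61] M [ 0.151 -0.061 -0.012] w 0.152
72.5 avg t24.23 [493.45 -85.95  77.19] yaw -0.46 F [-0.29  0.04  8.28] M [ 0.162 -0.064 -0.051] w 0.156
74.0 avg t24.57 [493.45 -85.95  77.18] yaw -1.96 F [0.3  0.48 8.39] M [ 0.156 -0.07  -0.027] w 0.152
75.5 avg t24.90 [493.6  -86.02  77.2 ] yaw -3.46 F [0.91 0.92 7.54] M [ 0.079 -0.241  0.059] w 0.152
77.0 avg t25.23 [494.   -86.15  77.27] yaw -4.95 F [ 3.27 -0.37  5.76] M [-0.031 -0.714  0.113] w 0.153
78.5 avg t25.57 [494.3  -86.26  77.3 ] yaw -6.41 F [ 5.57 -1.04  4.8 ] M [-0.2   -1.34   0.266] w 0.154
STOP 78.5
```

```bash
python3 - <<'E'
from h import *
X,Y=492.9,-85.85
bot.movel((X,Y,76.6),frame=dn(72.04-76),v=20); avg()
print(bot.movel((X,Y,80),v=15,until_force=8)); avg()
print(bot.movel((X,Y,84.3),v=15,until_force=8)); avg()
E
```

```text
avg t25.98 [494.09 -86.21  77.51] yaw -3.92 F [ 2.9  -0.14  7.76] M [-0.051 -0.849  0.042] w 0.154
False
avg t26.52 [494.06 -86.21  80.73] yaw -3.93 F [ 3.9  -0.51  5.58] M [-0.095 -1.043  0.022] w 0.158
False
avg t27.12 [493.73 -86.11  84.83] yaw -3.94 F [ 5.14 -0.94  4.69] M [-0.208 -1.305  0.059] w 0.153
```

```bash
python3 - <<'E'
from h import *
X,Y=492.9,-85.85
bot.movel((X,Y,84.9),v=10,until_force=8); avg()
bot.ungrasp(); bot.pause(0.3); avg()
bot.movel((X,Y,190),v=120); bot.pause(0.3); st()
im=imaging.read_camera('wrist'); cv2.imwrite('pics/h1.png',im[:,:,::-1])
im=imaging.read_camera('side'); cv2.imwrite('pics/h2.png',cv2.resize(im[:,:,::-1][170:330,170:370],None,fx=3.7,fy=3.7,interpolation=cv2.INTER_CUBIC))
im=imaging.read_camera('scene'); cv2.imwrite('pics/h3.png',cv2.resize(im[:,:,::-1][140:280,180:360],None,fx=4,fy=4,interpolation=cv2.INTER_CUBIC))
E
```

```text
avg t27.54 [493.65 -86.11  84.94] yaw -3.94 F [ 6.98 -1.93  0.85] M [-0.359 -1.695  0.06 ] w 0.156
avg t28.70 [492.9  -85.85  84.91] yaw -3.96 F [-0.04  0.2   0.07] M [-0.008 -0.011 -0.004] w 1.001
t30.04 [492.7  -85.76 189.55] yaw -3.96 F [-0.3  0.2 -0.4] M [ 0.02  0.01 -0.  ] w 0.998
```

View pics/h1.png

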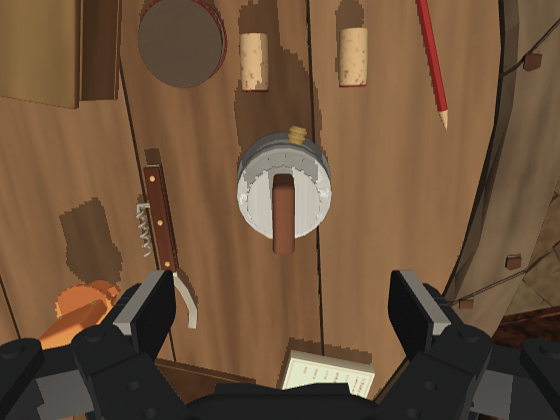

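View pics/h2.png

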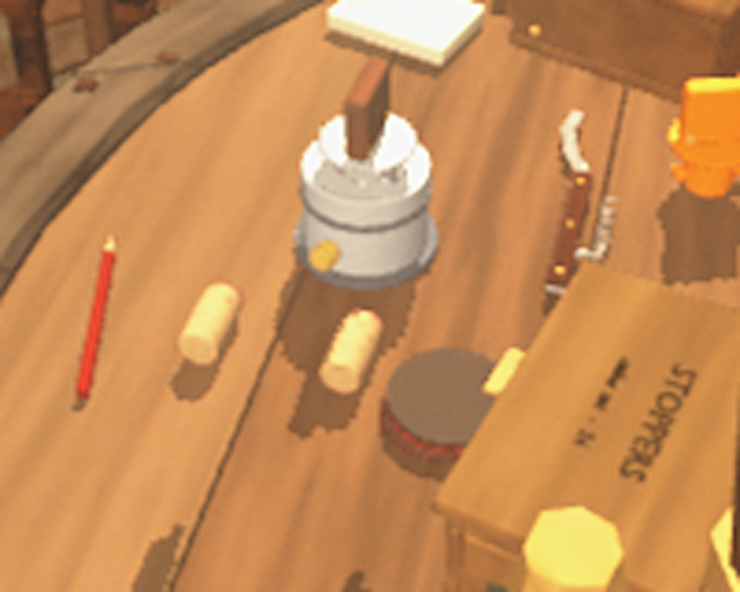

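View pics/h3.png

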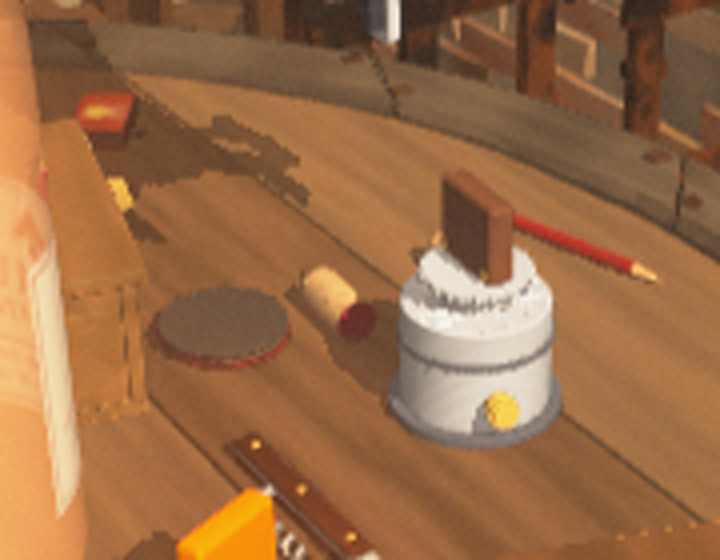

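```bash
python3 - <<'E'
from h import *
im=cv2.imread("pics/h1.png")
cv2.imwrite("pics/h4.png",cv2.resize(im[110:270,190:370],None,fx=4,fy=4,interpolation=cv2.INTER_CUBIC)[:600])
w=cam('wrist',dict(ee_pos=np.array([492.9,-85.85,190]),tool_rot=dn(-3.96)))
p=np.array([493.17,-85.5,0])
for ang in (-93.9,-94.5,-92):
  d=np.array([np.cos(np.radians(ang)),np.sin(np.radians(ang)),0]); n=np.array([-d[1],d[0],0])
  for z in (118,):
    print(ang,[((proj(w,p+[0,0,z]+23*i*d+7*j*n)[0]-[190,110])*4).round().tolist() for i,j in ((-1,-1),(-1,1),(1,1),(1,-1))])
print('disc c z72/77',((proj(w,[p+[0,0,72],p+[0,0,77]])-[190,110])*4).round(), 'disc L,R',((proj(w,p+[0,0,75]+27*n)-[190,110])*4).round(),((proj(w,p+[0,0,75]-27*n)-[190,110])*4).round())
a=cam('scene');b=cam('side')
d=np.array([np.cos(np.radians(-94)),np.sin(np.radians(-94)),0]); n=np.array([-d[1],d[0],0])
for z in (76+42,):
  P=[p+[0,0,z]+23*i*d+7*j*n for i,j in ((-1,-1),(-1,1),(1,1),(1,-1))]
  print('scene',((proj(a,P)-[180,140])*4).round().tolist(),'side',((proj(b,P)-[170,170])*3.7).round().tolist())
E
```

```text
-93.9 [[326.0, 292.0], [419.0, 292.0], [416.0, 571.0], [329.0, 571.0]]
-94.5 [[328.0, 291.0], [420.0, 292.0], [414.0, 572.0], [327.0, 571.0]]
-92 [[321.0, 293.0], [413.0, 290.0], [421.0, 570.0], [333.0, 573.0]]
disc c z72/77 [[371. 355.]
 [371. 362.]] disc L,R [[518. 354.]] [[225. 364.]]
scene [[434.0, 170.0], [460.0, 163.0], [512.0, 203.0], [485.0, 210.0]] side [[366.0, 107.0], [341.0, 102.0], [368.0, 56.0], [392.0, 60.0]]
```

View pics/h4.png

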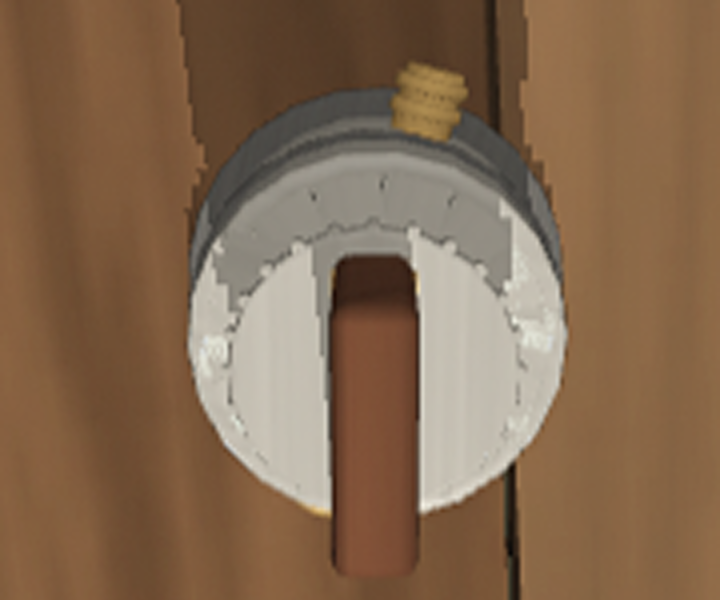

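```bash
python3 - <<'E'
from h import *
a=cam('scene'); print('housing top in h3 predicted',((proj(a,[[493.17,-85.5,60]])-[180,140])*4).round(),'observed ~ (476,301)')
st(); bot.close_job()
E
```

```text
housing top in h3 predicted [[471. 294.]] observed ~ (476,301)
t30.19 [492.83 -85.81 189.85] yaw -3.96 F [0.3 0.4 0.2] M [-0.01 -0.01 -0.01] w 1.000
the job is handed in; nothing more can be done
```

I fitted and locked the bayonet cap in the filter housing, let go of it, and handed the job in at about 30 s. No verdict came back.

- **Entry and press:** The lugs went down through both slots with no contact felt. I then pressed to the turning level against about 10 N of spring.
- **Turn:** I turned the cap clockwise and felt the stop at about 75°. The turning torque was about 0.27 N m when I stopped pushing. One lug seems to have met the stop first, because the sideways force rose to about 6 N there.
- **Lock:** After backing off slightly I let the spring lift the cap. The upward force then dropped sharply with the cap's foot at about 42 mm, which fits the lugs resting on the closed tops of the notches.
- **Last checks:** The last wrist picture matches a cap with its foot at 42 mm, on the axis and about 76° on from the slots. The scene camera puts the bar about 2 pixels too low, but it shows the same offset on the fixed housing, so I take that as calibration error. The corks, coasters, pencil and corkscrew look unmoved in the pictures, and so does the orange look-alike. The open gripper was about 70 mm clear of the cap, and the force reading was zero.

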